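# Pull the narrow packing piece out of the spring clamp

### The job

Two wooden packing pieces are wedged side by side in the gap of the aluminium spring clamp. Pull the narrow one up out of the gap by its exposed top and set it down inside the grey tray, without dropping it from a height. Leave the wide one wedged where it is.

Things in the scene. Friction and masses are not known exactly. Their poses are not given: they have to be found in the camera images.
- narrow_mid (a point): Centre of the narrow packing piece: upright wooden plate, 32 mm wide (its x, along the gap), 12 mm thick (its y), 70 mm tall (its z), about 30 g; top 35 mm above this point, foot 35 mm below. Its top 34 mm stand out above the clamp's cheeks, the rest is pinched between them (pulling it straight up takes up to about 20 N).
- wide_mid (a point): Centre (half-way up) of the wide packing piece: same wood, thickness and height, but 60 mm wide (its x); it stands in the same gap, at least 10 mm from the narrow one. Which of the two is at which end varies. It stays where it is.
- clamp: Aluminium spring clamp, fixed. Origin: on the bench below the middle of its gap; x along the gap (170 mm long, 12 mm wide, open on top), y across it, z up. Gap floor at z = 6 mm, tops of both cheeks at z = 42 mm, nothing higher. The -y cheek (22 mm thick) is rigid; the +y cheek (18 mm) is pressed towards it by springs (9 N, gives way 8 mm). Steel base 180 x 86 mm, y = -32 to +54 mm.
- tray: Open grey plastic tray, fixed, outside 150 (x) x 130 (y) x 25 (z) mm, walls and floor 4 mm thick. Origin: centre of its underside, on the bench top; z up.
Things that resemble listed ones, but are neither listed nor needed, are in the scene too. What is shaped like the part that bears narrow_mid but blue, pink or yellow is not meant.

How it is judged:
At the end, for the whole second after the job is handed in: The narrow piece rests in the tray, standing, leaning or lying: its centre is within 64 mm of the tray's centre along the tray's x and within 54 mm along its y, at most 46 mm above the bench, and it is at rest. The wide piece's centre is within 12 mm of where it was at the start (x of narrow_mid in the frame of tray between -0.064 and 0.064 m and y of narrow_mid in the frame of tray between -0.054 and 0.054 m and z of narrow_mid in the frame of tray below 0.046 m and linear speed of narrow below 0.02 m/s and distance of wide_mid from where it was at the start of the episode below 0.012 m); the robot touches nothing.
It fails at once if the wide piece is pulled out of its place (its centre moved more than 15 mm) (distance of wide_mid from where it was at the start of the episode above 0.015 m).
It fails at once if the narrow piece is dropped (it moves faster than 1 m/s, a fall of 5 cm, while the fingers do not touch it) (linear speed of narrow above 1 m/s and contact force between the fingers and narrow below 0.05 N).
It also fails if it takes over 35 s, if anything falls off the work surface, if the arm or the gripper's body presses on something with over 40 N, if the wrist force passes 120 N, or if a joint passes its speed limit or range.

### The arm

A 7-joint arm with a two-finger parallel gripper is mounted at the origin on a cart in front of the work surface, level with it; the furniture and walls round the work are solid. World frame = base frame: x ahead of the robot, y to its left, z up, the work surface at z = 0. Lengths are in m, angles in rad, forces in N, time in s.
With the tool pointing down it reaches from about 0.35 to 0.9 m from the base axis. Payload 8.1 kg.
Tool frame: the origin (TCP) lies midway between the tips of the shut fingers; the grasp point (between the pads) lies arm.grasp_offset behind it (arm.grasp_offset is the distance from the TCP to the grasp point, in m); z points along the fingers, y is the line along which they close (so a half turn about z gives the same grasp; the last joint's range is limited). The gripper opens to 92 mm and grips with 3 to 60 N. Pads are 19 mm wide; open, the fingers measure 130 mm over their backs; the gripper's body (75 mm by 190 mm) begins 47 mm behind the grasp point.
Start: joints at [-1.264, 0.434, 0.025, 1.573, -0.012, 1.134, -0.075], TCP at [0.249, 0.573, 0.227] pointing down, gripper open.
Joint ranges: [-2.62, 2.62], [-0.44, 2.09], [-1.27, 1.32], [0.08, 2.57], [-1.32, 4.46], [0.12, 2], [-2.74, 2.74]. Speed limits (rad/s): [2.22, 2.22, 3.01, 3.01, 3.14, 3.14, 3.14].

### API

Orientations are given as a rotation vector (axis times angle).
In Python, from cell import observe, imaging, arm gives the robot as it stands.
- The arm moves only by the tool apply_moves, never from a script. Its argument "commands" is a list of rows, each a list of 5 numbers: the opening in per cent of the stroke, from 0 (shut) to 100 (fully open), then the shift along the world's x, y, z in units of 0.06 m (1.0 is 0.06 m), then the turn about the world's z in units of 0.5 rad (1.0 is 0.5 rad). A call has 1 to 12 rows; each row shifts and turns the commanded pose from where the row before left it; what a row does not reach is not made up. A row lasts 1/8 s, in which the tool goes at most 62.5 mm and 10.7 degrees, less where a joint would pass 70% of its speed; a pose out of reach is approached as far as the arm can. A call with a number of a shift or a turn outside -1 to 1 is refused whole. A call with a gripper value outside its range is refused whole. The fingers move at their own pace and stop on an object; "newtons" is the grip in N (left out, the last holds). Time passes only in rows, so rows that do not move let the fingers close. It gives the time, the measured TCP pose, the force, the opening and the grip force at its end, in the units of the state.
- observe(): the state, without advancing time (a new reading comes with each control period).
- imaging.get_image(name): name is "scene" or "top"; returns (picture, depth): 480x640x3 uint8, red, green, blue; 480x640 float32, m along the optical axis (not along the pixel's ray), 0 where there is no reading.
- imaging.camera_params(name): a dict with "camera_matrix" (3x3 intrinsics, pixels), "origin" and "rotation" of the camera in the world. Camera axes: x right, y up, looking along -z (the intrinsics and any distortion apply to the point x, -y, -z); pixel columns grow to the right and rows downward; lengths in m; the calibration is good to about 2 mm. A picture is of the moment at which its call begins. camera_params takes no time and is no camera call.
- arm.sign_off(): hands the job in; it is judged then, once.
The state is a dict: "clock": time; "joints": joint angles; "dq": joint speeds; "joint_efforts": joint torques, N m; "position": TCP position; "ee_rot": TCP orientation; "force": force on the tool from outside, world axes, zero at the start; "ft_torque": the same for the moment, N m; "width": opening from 0.0 (shut) to 1.0 (fully open); "gripper_force": force on a finger pad.
Only numpy, scipy, OpenCV 4.12 (cv2) and the standard library are available. Lean on these libraries where they do the work, as an engineer would, in place of code of your own. Each camera call takes 0.05 s, during which the arm holds its last target. There are 200 camera calls.

## Working session

There is one attempt and no reset: what is moved stays moved. The work goes in short steps, Python scripts to look and compute and a tool call to move; the robot and the scene stay as the last step left them, time stands still between calls to the robot, and variables do not carry over. Pictures are saved under pics/ and viewed, at most 10 in all, crops included, and the job is handed in when it is done.

Besides the shell and the picture viewer there is one more tool, called as a command line: name --pt "numbers of a row" for each row, then --argument value for the rest. apply_moves: Moves the arm, as the interface text tells. Its arguments: {"type":"object","properties":{"commands":{"type":"array"},"newtons":{"type":"number"}},"required":["commands"]}

```bash
mkdir -p pics
cat > h.py <<'E'
import numpy as np, cv2
from cell import observe, imaging, arm
def pts(name,depth):
    p=imaging.camera_params(name);K=np.array(p["camera_matrix"]);R=np.array(p["rotation"]);o=np.array(p["origin"])
    v,u=np.mgrid[:480,:640]
    d=np.stack([(u-K[0,2])/K[0,0],-(v-K[1,2])/K[1,1],-np.ones_like(u,float)],-1)*depth[...,None]
    return d@R.T+o
E
python3 - <<'E'
from h import *
for n in("scene","top"):
    im,d=imaging.get_image(n);cv2.imwrite(f"pics/{n}0.png",im[...,::-1]);np.savez(f"{n}0.npz",im=im,d=d)
    p=imaging.camera_params(n);print(n,np.round(p["origin"],3),np.round(p["rotation"],2).tolist(),p.keys())
s=observe();print(s["clock"],s["position"],s["ee_rot"],s["width"],arm.grasp_offset)
E
```

```text
scene [ 0.117 -0.583  0.552] [0.91, -0.33, -0.64] dict_keys(['camera_matrix', 'origin', 'rotation'])
top [ 0.495 -0.027  0.901] [0.05, -0.05, -1.55] dict_keys(['camera_matrix', 'origin', 'rotation'])
0.1 [0.24890415 0.57281241 0.2260272 ] [-6.39285147e-01 -3.07572692e+00  2.19290144e-03] 0.9978639801109922 0.0188
```

View pics/scene0.png

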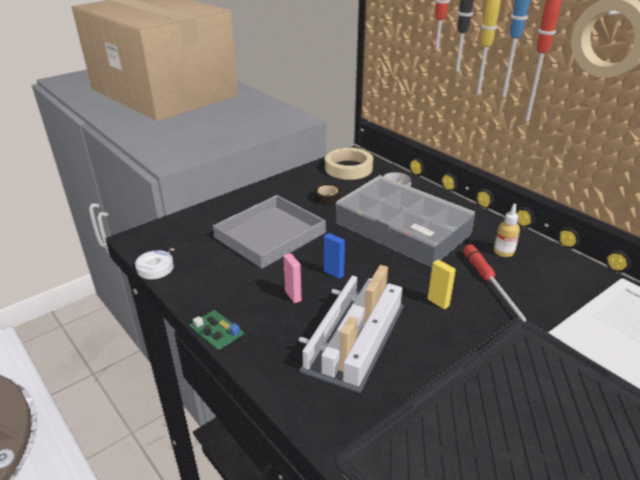

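View pics/top0.png

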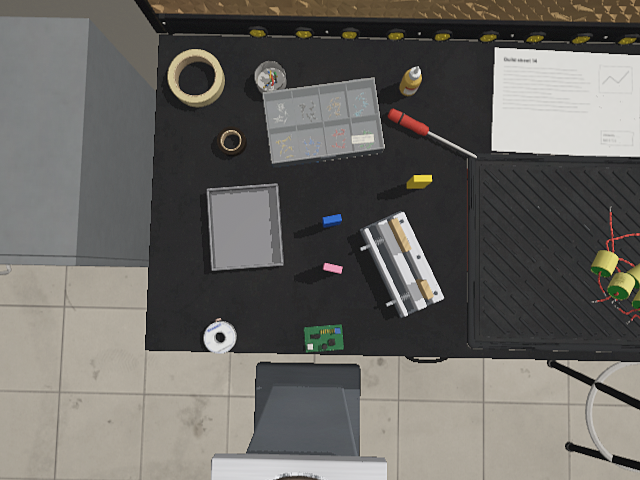

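Top view: the clamp is at about (402,265). It holds two wooden pieces: a long one at (400,235) and a short one at (427,290). The plain open tray is at (245,227). The box at (325,120) has compartments, so it isn't the tray. The blue (332,220), pink (333,268) and yellow (420,181) plates are free-standing decoys. That makes (427,290) the narrow piece. I'll confirm it with a crop and measure it.

```bash
sed -i 's/R=np.array(p\["rotation"\])/R=cv2.Rodrigues(np.array(p["rotation"],float))[0]/' h.py
python3 - <<'E'
from h import *
z=np.load("top0.npz");im,d=z["im"],z["d"];P=pts("top",d)
cv2.imwrite("pics/crop.png",cv2.resize(im[195:335,340:465,::-1],None,fx=4,fy=4,interpolation=cv2.INTER_CUBIC))
hsv=cv2.cvtColor(im,cv2.COLOR_RGB2HSV)
m=((hsv[...,0]>8)&(hsv[...,0]<25)&(hsv[...,1]>70)&(hsv[...,2]>90)&(P[...,2]>.06)&(P[...,2]<.095)).astype(np.uint8)
m[:195]=0;m[335:]=0;m[:,:340]=0;m[:,465:]=0
def rep(k,t):
    q=P[k>0];z=np.median(q[:,2]);r=cv2.minAreaRect((q[:,:2]*1000).astype(np.float32));print(t,k.sum(),"z",z.round(4),"rect",np.round(r[0],1),np.round(r[1],1),round(r[2],1),"corners",np.round(cv2.boxPoints(r)).tolist())
n,l,s,c=cv2.connectedComponentsWithStats(m)
for i in range(1,n):
    if s[i,4]>15: print(c[i]);rep(l==i,"wood")
g=((P[...,2]>.018)&(P[...,2]<.033)).astype(np.uint8);g[:,:195]=0;g[:,295:]=0;g[:175]=0;g[280:]=0
rep(g,"trayrim")
c2=((P[...,2]>.036)&(P[...,2]<.048)).astype(np.uint8);c2[:200]=0;c2[325:]=0;c2[:,:355]=0;c2[:,450:]=0
rep(c2,"cheeks")
s=observe();R=cv2.Rodrigues(np.array(s["ee_rot"]))[0];print(R.round(3))
E
```

```text
[400.02230483 234.62453532]
wood 269 z 0.0766 rect [ 557.9 -167.9] [59.3 11.3] 25.6 corners [[529.0, -176.0], [534.0, -186.0], [587.0, -160.0], [582.0, -150.0]]
[425.58666667 288.87333333]
wood 150 z 0.0763 rect [ 466.1 -212.8] [31.9 11.4] 26.8 corners [[449.0, -215.0], [454.0, -225.0], [483.0, -211.0], [478.0, -201.0]]
trayrim 777 z 0.0253 rect [570.7 107.6] [150.1 130.6] 5.6 corners [[490.0, 165.0], [502.0, 35.0], [652.0, 50.0], [639.0, 180.0]]
cheeks 2464 z 0.0427 rect [ 509.8 -180.6] [170.2  78.8] 25.8 corners [[416.0, -182.0], [450.0, -253.0], [604.0, -179.0], [569.0, -108.0]]
[[-0.917  0.398 -0.   ]
 [ 0.398  0.917 -0.001]
 [-0.    -0.001 -1.   ]]
```

View pics/crop.png

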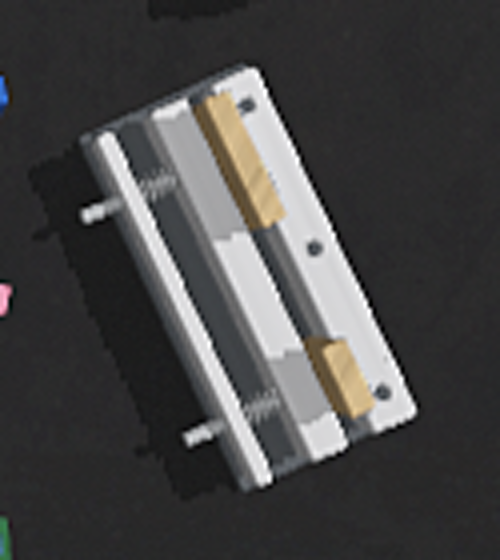

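The crop confirms it: the short piece (31.9 × 11.4 mm, top at z≈0.076) is the narrow one, centred at (0.466, -0.213). The gap runs about 26° from world x, and the tray is centred at (0.571, 0.108). I need tool y at -64°, so I'll turn by -130.5°.

apply_moves --pt "100 0.18 -0.655 0 -0.228" --pt "100 0.18 -0.655 0 -0.228" --pt "100 0.18 -0.655 0 -0.228" --pt "100 0.18 -0.655 0 -0.228" --pt "100 0.18 -0.655 0 -0.228" --pt "100 0.18 -0.655 0 -0.228" --pt "100 0.18 -0.655 0 -0.228" --pt "100 0.18 -0.655 0 -0.228" --pt "100 0.18 -0.655 0 -0.228" --pt "100 0.18 -0.655 0 -0.228" --newtons 60

```text
clock: 1.35
position: [0.357, 0.1789, 0.2266]
ee_rot: [-2.202, -2.24, 0.0]
force: [0.7, 0.2, 0.5]
width: 0.999
gripper_force: 0.0
```

apply_moves --pt "100 0.18 -0.655 0 -0.228" --pt "100 0.18 -0.655 0 -0.228" --pt "100 0.18 -0.655 0 -0.228" --pt "100 0.18 -0.655 0 -0.228" --pt "100 0.18 -0.655 0 -0.228" --pt "100 0.18 -0.655 0 -0.228" --pt "100 0.18 -0.655 0 -0.228" --pt "100 0.18 -0.655 0 -0.228" --pt "100 0.18 -0.655 0 -0.228" --pt "100 0.18 -0.655 0 -0.228" --pt "100 0 0 0 0" --pt "100 0 0 0 0"

```text
clock: 2.85
position: [0.4646, -0.2122, 0.2263]
ee_rot: [-3.061, -0.705, 0.002]
force: [-0.1, 0.2, -0.3]
width: 1.003
gripper_force: 0.0
```

```bash
cat > st.py <<'E'
from h import *
s=observe();R=cv2.Rodrigues(np.array(s["ee_rot"]))[0]
print(s["clock"],np.round(s["position"],4),"yaw_y",np.degrees(np.arctan2(R[1,1],R[0,1])).round(2),"tz",R[:,2].round(3),s["width"],s["gripper_force"],np.round(s["force"],1),np.round(s["joints"],2))
E
python3 st.py
```

```text
2.85 [ 0.4646 -0.2122  0.2263] yaw_y -64.07 tz [-0.001  0.    -1.   ] 1.0026231469321711 0.0 [-0.1  0.2 -0.3] [-0.33  0.31  0.85  1.89 -0.26  1.06 -0.49]
```

apply_moves --pt "50 0.02 -0.01 -0.45 0" --pt "50 0 0 -0.45 0" --pt "50 0 0 -0.45 0" --pt "50 0 0 -0.45 0" --pt "50 0 0 -0.45 0" --pt "50 0 0 -0.15 0" --pt "50 0 0 -0.15 0" --pt "50 0 0 -0.15 0" --pt "50 0 0 -0.15 0" --pt "50 0 0 -0.12 0" --pt "50 0 0 0 0" --pt "50 0 0 0 0" --newtons 60

```text
clock: 4.35
position: [0.4663, -0.2136, 0.0487]
ee_rot: [3.062, 0.703, 0.0]
force: [-0.1, -0.1, -0.0]
width: 0.501
gripper_force: 0.0
```

apply_moves --pt "0 0 0 0 0" --pt "0 0 0 0 0" --pt "0 0 0 0 0" --pt "0 0 0 0 0" --pt "0 0 0 0 0" --pt "0 0 0 0 0" --pt "0 0 0 0 0" --pt "0 0 0 0 0" --newtons 60

```text
clock: 5.35
position: [0.466, -0.2129, 0.0486]
ee_rot: [-3.061, -0.704, 0.0]
force: [-2.3, 3.3, 5.5]
width: 0.125
gripper_force: 60.0
```

The grip is good: 11.5 mm opening at 60 N. Next I'll pull it up slowly.

apply_moves --pt "0 0 0 0.1 0" --pt "0 0 0 0.1 0" --pt "0 0 0 0.1 0" --pt "0 0 0 0.1 0" --pt "0 0 0 0.1 0" --pt "0 0 0 0.1 0" --pt "0 0 0 0.1 0" --pt "0 0 0 0.1 0" --pt "0 0 0 0.1 0" --pt "0 0 0 0.15 0" --pt "0 0 0 0.2 0" --pt "0 0 0 0.2 0"

```text
clock: 6.85
position: [0.4663, -0.2135, 0.1365]
ee_rot: [3.062, 0.703, 0.0]
force: [-0.2, -0.3, -1.3]
width: 0.125
gripper_force: 60.0
```

```bash
python3 st.py
python3 - <<'E'
from h import *
im,d=imaging.get_image("scene");cv2.imwrite("pics/lift.png",cv2.resize(im[180:400,230:470,::-1],None,fx=2.5,fy=2.5))
E
```

```text
6.85 [ 0.4663 -0.2135  0.1365] yaw_y -64.12 tz [ 0. -0. -1.] 0.12490086362014158 59.999826550483704 [-0.2 -0.3 -1.3] [-0.24  0.43  0.77  2.   -0.39  0.87 -0.38]
```

View pics/lift.png

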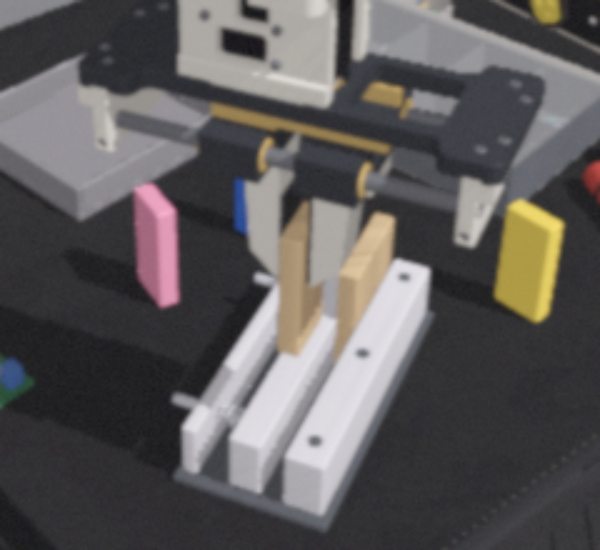

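The narrow piece is out and held at crop (300,290). The wide one is still in the gap at (365,280). Next is the tray.

apply_moves --pt "0 0 0 0.3 0" --pt "0 0 0 0.3 0" --pt "0 0.175 0.536 0 0.12" --pt "0 0.175 0.536 0 0.12" --pt "0 0.175 0.536 0 0.12" --pt "0 0.175 0.536 0 0.12" --pt "0 0.175 0.536 0 0.12" --pt "0 0.175 0.536 0 0.12" --pt "0 0.175 0.536 0 0.12" --pt "0 0.175 0.536 0 0.12" --pt "0 0.175 0.536 0 0.12" --pt "0 0.175 0.536 0 0.12"

```text
clock: 8.4
position: [0.5719, 0.1103, 0.1715]
ee_rot: [2.714, 1.582, 0.0]
force: [0.0, -0.6, -0.1]
width: 0.127
gripper_force: 60.0
```

```bash
python3 st.py
python3 - <<'E'
from h import *
im,d=imaging.get_image("scene");P=pts("scene",d)
hsv=cv2.cvtColor(im,cv2.COLOR_RGB2HSV);s=observe()["position"]
m=(hsv[...,0]>8)&(hsv[...,0]<25)&(hsv[...,1]>70)&(hsv[...,2]>90)&(np.linalg.norm(P[...,:2]-s[:2],axis=-1)<.03)&(P[...,2]<.19)
q=P[m];print(len(q),np.percentile(q[:,2],[1,5,50,95]),q[:,:2].mean(0))
cv2.imwrite("pics/tray.png",im[100:350,150:480,::-1])
E
```

```text
8.4 [0.5719 0.1103 0.1715] yaw_y -29.52 tz [ 0. -0. -1.] 0.12655446702056605 59.99955117702484 [ 0.  -0.6 -0.1] [-0.7   0.46  0.59  1.78 -0.3   0.99 -0.51]
227 [0.13321484 0.13560737 0.1641503  0.18745088] [0.56474241 0.09625134]
```

View pics/tray.png

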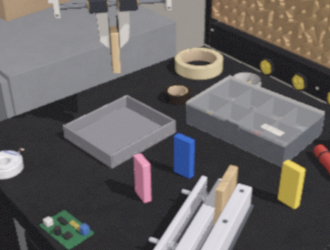

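The piece is over the tray, with its foot at z≈0.13 as expected if it hasn't slipped. I'll lower it to just above the floor and then creep down.

apply_moves --pt "0 0 0 -0.35 0" --pt "0 0 0 -0.35 0" --pt "0 0 0 -0.35 0" --pt "0 0 0 -0.35 0" --pt "0 0 0 -0.3 0" --pt "0 0 0 -0.15 0" --pt "0 0 0 -0.1 0" --pt "0 0 0 -0.05 0" --pt "0 0 0 0 0"

```text
clock: 9.57
position: [0.5714, 0.1083, 0.0518]
ee_rot: [2.717, 1.577, 0.001]
force: [0.2, -0.3, -0.8]
width: 0.124
gripper_force: 60.0
```

apply_moves --pt "0 0 0 -0.02 0" --pt "0 0 0 -0.02 0" --pt "0 0 0 -0.02 0" --pt "0 0 0 0 0"

```text
clock: 10.07
position: [0.5712, 0.1082, 0.0479]
ee_rot: [-2.717, -1.577, 0.0]
force: [-0.3, -0.5, 0.4]
width: 0.127
gripper_force: 60.0
```

apply_moves --pt "0 0 0 -0.015 0" --pt "0 0 0 -0.01 0" --pt "0 0 0 0 0"

```text
clock: 10.45
position: [0.5713, 0.1083, 0.0466]
ee_rot: [-2.717, -1.577, -0.0]
force: [-0.9, 0.0, 2.6]
width: 0.126
gripper_force: 60.0
```

Contact with the floor at about 2.6 N. I'll open gently, then withdraw straight up.

apply_moves --pt "18 0 0 0 0" --pt "24 0 0 0 0" --pt "32 0 0 0 0" --pt "45 0 0 0 0" --pt "60 0 0 0 0" --pt "60 0 0 0 0" --pt "60 0 0 0.2 0" --pt "60 0 0 0.4 0" --pt "60 0 0 0.6 0" --pt "60 0 0 0.6 0" --pt "60 0 0 0.6 0" --pt "60 0 0 0.6 0"

```text
clock: 11.95
position: [0.5711, 0.1081, 0.2286]
ee_rot: [2.717, 1.576, 0.001]
force: [-0.6, 0.1, -0.8]
width: 0.598
gripper_force: 0.0
```

apply_moves --pt "60 -0.7 0 0 0" --pt "60 -0.7 0 0 0" --pt "60 -0.7 0 0 0" --pt "60 0 0 0 0" --pt "60 0 0 0 0"

```text
clock: 12.58
position: [0.4459, 0.1084, 0.2273]
ee_rot: [-2.717, -1.577, -0.003]
force: [-0.3, -0.2, 0.3]
width: 0.6
gripper_force: 0.0
```

```bash
python3 st.py
python3 - <<'E'
from h import *
im,d=imaging.get_image("scene")
cv2.imwrite("pics/end.png",cv2.resize(im[180:400,200:470,::-1],None,fx=2.5,fy=2.5))
P=pts("scene",d);hsv=cv2.cvtColor(im,cv2.COLOR_RGB2HSV)
w=(hsv[...,0]>8)&(hsv[...,0]<25)&(hsv[...,1]>70)
t=w&(np.linalg.norm(P[...,:2]-[.571,.108],axis=-1)<.07)&(P[...,2]<.1)
print("tray wood",t.sum(),P[t].mean(0),P[t].min(0),P[t].max(0))
t,dd=imaging.get_image("top");Q=pts("top",dd);h=cv2.cvtColor(t,cv2.COLOR_RGB2HSV)
m=(h[...,0]>8)&(h[...,0]<25)&(h[...,1]>70)&(Q[...,2]>.06)&(np.linalg.norm(Q[...,:2]-[.558,-.168],axis=-1)<.06)
print("wide",m.sum(),cv2.minAreaRect((Q[m][:,:2]*1000).astype(np.float32)) if m.sum() else None)
E
```

```text
12.575 [0.4459 0.1084 0.2273] yaw_y -29.73 tz [ 0.002  0.001 -1.   ] 0.6002638014803284 0.0 [-0.3 -0.2  0.3] [-0.9   0.17  0.64  2.   -0.12  1.01 -0.73]
tray wood 249 [0.56561711 0.09786528 0.04769224] [0.55729193 0.08983279 0.00590107] [0.58463899 0.12304515 0.07551847]
wide 270 ((558.0098266601562, -168.0313720703125), (59.18978500366211, 11.440160751342773), 24.83649444580078)
```

View pics/end.png

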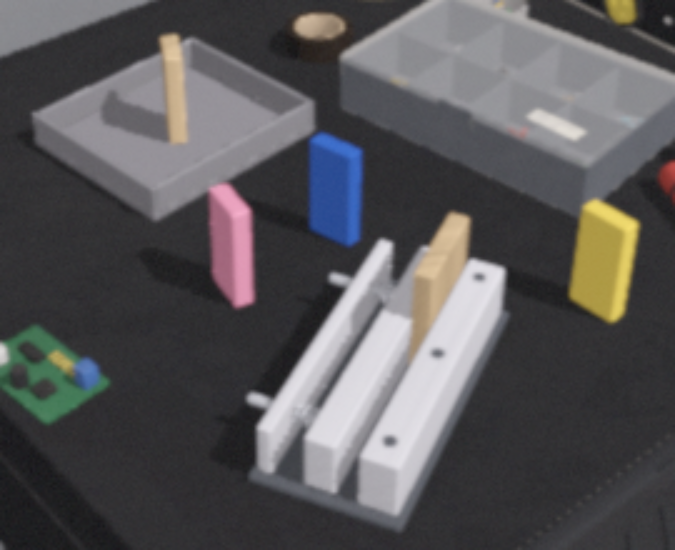

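The narrow piece stands in the tray at crop (174,90), with its centre about 39 mm above the bench. The wide one is still at (558, -168) mm, so it hasn't moved, and the gripper is clear.

```bash
python3 -c "
from cell import arm
print(arm.sign_off())"
```

```text
the job is handed in; nothing more can be done
None
```

The narrow piece is standing at rest in the middle of the grey tray, the wide piece is still wedged where it was, and I handed the job in at about 12.7 s with the gripper clear of everything.

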